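Set the lazy Susan to its mark and flip its brake

ROBOT

A 6-joint arm with a two-finger parallel gripper is mounted at the origin on the work surface. World frame = base frame: x ahead of the robot, y to its left, z up, the work surface at z = 0. Lengths are in mm, angles in rad, forces in N, time in s.
With the tool pointing down it reaches from about 350 to 850 mm from the base axis. Payload 8.1 kg.
Tool frame: the origin (TCP) lies midway between the tips of the shut fingers; the grasp point (between the pads) lies 19 mm behind it; z points along the fingers, y is the direction in which the jaws open and shut (so a half turn about z gives the same grasp; the last joint's range is limited). The gripper opens to 85 mm and grips with 20 to 120 N. Pads are 22 mm wide; open, the fingers measure 114 mm over their backs; the gripper's body (76 mm by 85 mm) begins 54 mm behind the grasp point. The pads swing forward as they close: fully open they stand 13 mm farther back than shut.
Start: joints at [-1.408, 0.13, 1.488, -0, 1.523, -0.085], TCP at [147.183, -581.672, 231.292] pointing down, gripper open.
Joint ranges: [-2.96, 2.96], [-0.89, 2.26], [0.02, 2.5], [-1.34, 4.48], [0, 2.73], [-2.66, 2.66]. Speed limits (rad/s): [2.39, 2.39, 2.79, 3.14, 3.14, 3.14].

INTERFACE

Orientations are given as a rotation vector (axis times angle).
In Python, from plant import r, grab_frame, workorder gives the robot as it stands.
- The arm moves only by the tool step_arm, never from a script. Its arguments are lists of equal length, an entry for each row: "fingers": the opening, from 0 (shut) to 1 (fully open); "delta_pos": the shift along the tool's x, y, z scaled (see below), a list of three; "rot": the turn, a rotation vector about the tool's x, y, z scaled (see below), a list of three. A call has 1 to 10 rows; each row is the pose to reach, as a shift and turn from the pose commanded when the call began, along the tool's axes at that moment; what a row does not reach only later rows make up. The controller multiplies each number of a shift by 0.8 m and each number of a turn by pi/2 rad. A row lasts 1/12 s, in which the tool goes at most 41.7 mm and 7.16 degrees, less where a joint would pass 70% of its speed; a pose out of reach is approached as far as the arm can. A call with a number of a shift or a turn outside -1 to 1 is refused whole. A call with a gripper value outside its range is refused whole. The fingers move at their own pace and stop on an object; "force" is the grip in N (left out, the last holds). Time passes only in rows, so rows that repeat a pose let the fingers close. It gives the time, the measured TCP pose, the force and the opening at its end, in the units of the state.
- r.get_obs(): the state, without advancing time (a new reading comes with each control period).
- grab_frame(name): name is "side" or "top"; returns a dict with "pixels" (420x560x3 uint8, red, green, blue), "fovy" (degrees; the focal length in pixels is half the picture's height over the tangent of half this angle, whatever the lens; pixels are square), "cx", "cy" (the principal point, pixels), "k1" (the pictures are not rectified: a ray, as slopes to the right and down, at radius r is drawn at 1 + k1 r^2 times it, then the intrinsics apply), "rvec" (rotation vector, rad) and "tvec" (3), from world to camera coordinates, as OpenCV has them. Camera axes: x right, y down, z forward; pixel columns grow to the right and rows downward; lengths in mm; the calibration is good to about 2 mm. A picture is of the moment at which its call begins. There is no depth.
- workorder.sign_off(): hands the job in, once; it reports no verdict.
The state is a dict: "t": time; "joints": joint angles; "joint_vel": joint speeds; "effort": joint torques, N m; "eef_pos": TCP position; "ee_rot": TCP orientation; "wrist_force": force on the tool from outside, world axes, zero at the start; "ft_torque": the same for the moment, N m; "gripper_width": opening from 0.0 (shut) to 1.0 (fully open).
Only numpy, scipy, OpenCV 4.12 (cv2) and the standard library are available. Lean on these libraries where they do the work, as an engineer would, in place of code of your own. Each camera call takes 0.05 s, during which the arm holds its last target.

TASK

Push the lazy Susan round by its upright wooden peg until the brass dot beside the peg stands opposite the brass pointer on the foot, and let it come to rest. Then push the brake lever with the red ball over past its centre so that it snaps into its other position, with the dot still at the pointer. Nothing is to be grasped, and the pot, pitcher and paperweight riding on the disc must not be touched.

Things in the scene. Friction and masses are not known exactly. Their poses are not given: they have to be found in the camera images.
- foot: fixed dark wooden foot under the lazy Susan; origin on the disc's turning axis, on the ledge surface. z up. In its frame the brass pointer lies to -y and the brake block (dark steel, 60 x 34 mm, top 42 mm above the ledge) to +y, centred 195 mm from the axis, outside the disc. The foot stands in different places and is turned by up to 17 degrees clockwise or 11 counter-clockwise from start to start (axes about parallel to the world's).
- disc: cherry-wood disc of the lazy Susan, 300 mm across, 18 mm thick, top 35 mm above the ledge; origin on its axis at its underside. It turns freely about its vertical axis (at least 1.5 rad either way from the start) and stays where it is left: its friction takes about 1.2 N at the peg; it coasts only a little after slow pushes (below 0.1 m/s). Its own -y axis runs from the centre through peg and dot.
- peg (a point): centre of the top of the pale wooden peg fixed upright on the disc: a cylinder 20 mm in diameter, 45 mm tall above the disc, 122 mm from the axis, its top 80 mm above the ledge. It is pushed sideways. At the start it is 0.5 to 1.0 rad counter-clockwise (seen from above) from the pointer, on the far right part of the disc seen from the robot, so the short way is clockwise. Pot, pitcher and paperweight stand a quarter turn, half turn and three quarters round from it.
- disc_dot (a point): brass dot, 14 mm across, set in the disc's top near its edge beside the peg, 142 mm from the axis
- pointer (a point): inner tip of the brass pointer (a plate 20 mm wide with a pointed end towards the axis) on top of a small dark wooden post, 24 mm square, fixed to the foot just outside the disc's edge, 154 mm from the axis and 38 mm above the ledge, on the foot's -y side. Dot and pointer match when both lie on the same line from the axis.
- lever_pivot (a point): hinge of the brake lever, on the brake block, 52 mm above the ledge, fixed to the foot, 195 mm from the axis on its +y side. The hinge axis lies along the foot's y axis, so the knob swings along the foot's x axis.
- lever_knob (a point): centre of the red weighted ball, 36 mm in diameter, at the end of the brake lever (steel rod 10 mm in diameter, ball centre 65 mm from the hinge; 106 mm above the ledge at either rest, 117 mm at the centre). It starts leaning towards the foot's -x (towards the robot, over the green spot on the block) and is to end leaning towards +x (away from the robot, over the red spot).
- brake_lever (a joint): brake lever angle: 0 = leaning 0.6 rad to the foot's -x (start, free), 0.6 = upright dead centre, 1.2 = leaning 0.6 rad to +x (braked), hard stops at both ends. The heavy ball (about 0.2 kg) holds it at either end: about 1.5 N at the ball starts it, falling to almost nothing at the centre, beyond which it drops over to the other stop by itself. It does not change how stiffly the disc turns in this model.
- pot: loose black, rust and cream painted pot, 82 mm across, 75 mm tall; origin at the centre of its underside, which stands on the disc about 95 mm from the axis. Not to be touched.
- pitcher: loose blue-green glazed pitcher, 60 mm across, 85 mm tall, with a loop handle reaching 46 mm from its axis along its own +y; origin at the centre of its underside, standing about 95 mm from the axis. Not to be touched.
- paperweight: loose domed pale blue clear glass paperweight with an orange core, 64 mm across, 43 mm tall; origin at the centre of its underside, standing about 95 mm from the axis. Not to be touched.

How it is judged:
By the outcome, as a careful person would: the job done as asked, in the order asked, and still so for the second after the job is handed in, with the robot touching nothing.
It also fails if it takes over 64 s, if anything falls off the work surface, if the arm or the gripper's body presses on something with over 40 N, if the wrist force passes 120 N, or if a joint passes its speed limit or range.

## Working session

There is one attempt and no reset: what is moved stays moved. The work goes in short steps, Python scripts to look and compute and a tool call to move; the robot and the scene stay as the last step left them, time stands still between calls to the robot, and variables do not carry over. Pictures are saved under pics/ and viewed, and the job is handed in when it is done.

Besides the shell and the picture viewer there is one more tool, called after "Emit:" by a JSON object that holds its "fn" and its "kwargs", one argument or row to a line. step_arm: Moves the arm, as the interface text tells. Its arguments: {"type":"object","properties":{"fingers":{"type":"array"},"delta_pos":{"type":"array"},"rot":{"type":"array"},"force":{"type":"number"}},"required":["fingers","delta_pos","rot"]}

```bash
mkdir -p pics; ls; cat > h.py <<'E'
import numpy as np, cv2
from plant import r, grab_frame, workorder
def K(f):
    fl=210/np.tan(np.radians(f["fovy"])/2); return fl
def ray(f,u,v):
    fl=K(f); d=np.array([(u-f["cx"])/fl,(v-f["cy"])/fl]); x=d.copy()
    for _ in range(30): x=d/(1+f["k1"]*(x@x))
    R,_=cv2.Rodrigues(np.array(f["rvec"],float)); t=np.array(f["tvec"],float).ravel()
    return -R.T@t, R.T@np.array([x[0],x[1],1.])
def onz(f,u,v,z):
    c,d=ray(f,u,v); return c+d*(z-c[2])/d[2]
def proj(f,p):
    R,_=cv2.Rodrigues(np.array(f["rvec"],float)); t=np.array(f["tvec"],float).ravel()
    q=R@np.array(p,float)+t; x=q[:2]/q[2]; x=x*(1+f["k1"]*(x@x)); return x*K(f)+[f["cx"],f["cy"]]
def tri(fa,a,fb,b):
    c1,d1=ray(fa,*a); c2,d2=ray(fb,*b)
    s=np.linalg.lstsq(np.c_[d1,-d2],c2-c1,rcond=None)[0]
    p,q=c1+s[0]*d1,c2+s[1]*d2; return (p+q)/2,np.linalg.norm(p-q)
def snap(tag):
    o={}
    for n in("top","side"):
        f=grab_frame(n); o[n]=f; cv2.imwrite(f"pics/{tag}_{n}.png",cv2.cvtColor(f["pixels"],cv2.COLOR_RGB2BGR))
    np.save(f"{tag}.npy",o,allow_pickle=True); return o
def load(tag): return np.load(f"{tag}.npy",allow_pickle=True).item()
E
python3 - <<'E'
from h import *
np.set_printoptions(precision=3,suppress=True)
o=snap("a")
for n in o: print({k:v for k,v in o[n].items() if k!="pixels"}, ray(o[n],280,210))
print(r.get_obs())
E
```

```text
pics
{'fovy': 48.00939629584224, 'cx': 268.1235747383959, 'cy': 202.07298860878888, 'k1': -0.06439831736786565, 'rvec': array([ 2.2  , -2.228,  0.072]), 'tvec': array([ 56.309, 593.942, 779.147])} (array([563.403,  69.508, 800.471]), array([ 0.022, -0.051, -0.999]))
{'fovy': 57.94346173815646, 'cx': 282.9961457440006, 'cy': 211.08067998960328, 'k1': -0.020279715028914284, 'rvec': array([ 2.024, -0.724,  0.409]), 'tvec': array([-432.195,  319.172,  338.543])} (array([ 255.665, -367.491,  450.4  ]), array([ 0.537,  0.663, -0.521]))
{'t': 0.1, 'joints': array([-1.408,  0.131,  1.489,  0.   ,  1.523, -0.085]), 'joint_vel': array([-0.001, -0.001, -0.004,  0.   ,  0.   ,  0.001]), 'effort': array([  0.002, -57.095, -50.195,  -0.   ,   0.008,   0.   ]), 'eef_pos': array([ 147.116, -581.178,  230.372]), 'ee_rot': array([-3.116, -0.388,  0.   ]), 'wrist_force': array([0.238, 0.109, 0.051]), 'ft_torque': array([-0.025, -0.029, -0.036]), 'gripper_width': 0.9996481693797287}
```

View pics/a_top.png

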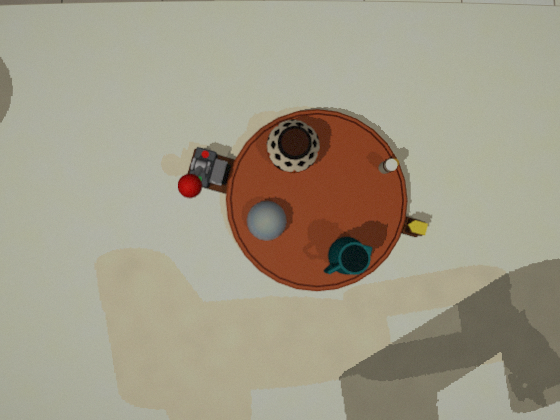

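View pics/a_side.png

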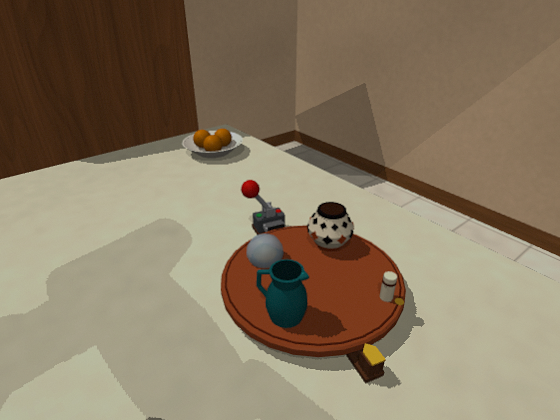

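```bash
cat > m.py <<'E'
from h import *
np.set_printoptions(precision=1,suppress=True)
def blobs(m,mn=8):
    n,l,s,c=cv2.connectedComponentsWithStats(m.astype(np.uint8)); 
    return [(c[i],s[i]) for i in range(1,n) if s[i][4]>=mn]
def masks(f):
    h=cv2.cvtColor(f["pixels"],cv2.COLOR_RGB2HSV); H,S,V=[h[...,i].astype(int) for i in range(3)]
    return dict(red=((H<4)|(H>176))&(S>200)&(V>90), brass=(H>19)&(H<30)&(S>170)&(V>70), cherry=(H>=4)&(H<14)&(S>150)&(V>60)), h
E
python3 - <<'E'
from m import *
o=load("a")
for n in o:
    ms,h=masks(o[n])
    for k in ms:
        for c,s in blobs(ms[k]): print(n,k,c,s)
f=o["top"]; ms,h=masks(f)
m=(ms["cherry"]*255).astype(np.uint8)
cs,_=cv2.findContours(m,cv2.RETR_EXTERNAL,cv2.CHAIN_APPROX_NONE); c=max(cs,key=cv2.contourArea)
hl=cv2.convexHull(c)[:,0]
for z in(35,):
    P=np.array([onz(f,*p,z)[:2] for p in c[:,0]])
    H_=np.array([onz(f,*p,z)[:2] for p in hl])
    (x,y),rr=cv2.minEnclosingCircle(H_.astype(np.float32)); print(x,y,rr)
    A=np.c_[2*H_,np.ones(len(H_))]; q=np.linalg.lstsq(A,(H_**2).sum(1),rcond=None)[0]; print(q[:2],np.sqrt(q[2]+q[0]**2+q[1]**2))
a=f["pixels"][140:250,360:440]; b=o["side"]["pixels"][250:390,330:430]
cv2.imwrite("pics/z1.png",cv2.cvtColor(cv2.resize(a,None,fx=5,fy=5,interpolation=0),4))
cv2.imwrite("pics/z2.png",cv2.cvtColor(cv2.resize(b,None,fx=4,fy=4,interpolation=0),4))
E
```

```text
top red [204.7 153.8] [202 151   7   7  35]
top red [188.4 185.7] [178 175  22  22 369]
top brass [397. 161.] [395 159   4   6   9]
top brass [417.5 226.9] [408 220  19  15 206]
top cherry [318.4 200.7] [  209   109   209   182 20563]
side red [249.1 186.8] [242 180  16  14 165]
side red [278.  210.5] [276 210   5   2  10]
side brass [398.9 300.9] [395 298   9   7  48]
side brass [372.5 354.2] [363 343  22  23 299]
side cherry [ 23.9 105.1] [   0    0   65  178 4812]
side cherry [22.   7.4] [ 16   0  12  22 116]
side cherry [60.8 10. ] [ 54   0  14  25 118]
side cherry [88.3 27.7] [ 76   0  23  67 416]
side cherry [111.8  83.9] [  93    0   42  150 1811]
side cherry [158.4  66.2] [ 113    0   85  141 5862]
side cherry [75.4  6.2] [74  2  4  9 13]
side cherry [34.  28.3] [ 27  11  15  37 171]
side cherry [42.2 19. ] [40 15  4  9 12]
side cherry [80.3 92.7] [  60   26   42  129 1089]
side cherry [145.2  30. ] [143  29   5   3   8]
side cherry [146.   36.2] [144  33   5   8  19]
side cherry [55.6 69. ] [ 44  37  23  60 384]
side cherry [36.3 59.5] [30 40 14 39 63]
side cherry [113.1  45
[... 762 characters left out ...]
2] [452 198  62  35 286]
side cherry [471.7 214.5] [468 212   8   6  18]
side cherry [480.2 218.4] [475 215  10   8  23]
side cherry [489.1 223.2] [486 221   7   5   9]
side cherry [509.5 224.9] [506 223   7   4  12]
side cherry [518.1 226.2] [513 222  10   8  27]
side cherry [540.1 238.9] [518 224  42  32 305]
side cherry [317.6 295.9] [  221   226   185   131 13842]
side cherry [515.1 233.8] [512 231   6   6  13]
side cherry [341.6 239.3] [338 235   8   9  34]
side cherry [265.4 280.3] [261 274  11  16 125]
side cherry [364.9 357.8] [361 351   9  14  18]
side cherry [360.8 370.3] [355 361  14  18  54]
578.7308959960938 -24.713645935058594 174.77430725097656
[596.9 -31.5] 149.92966510986187
```

View pics/z1.png

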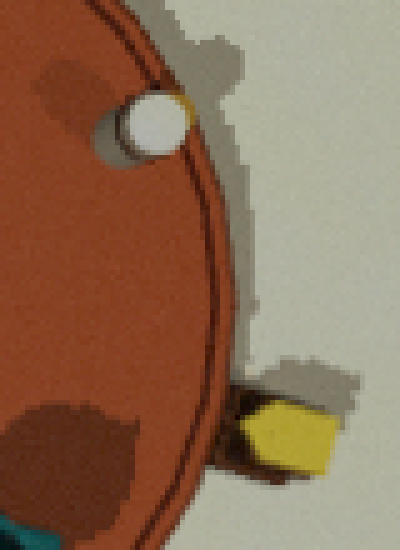

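View pics/z2.png

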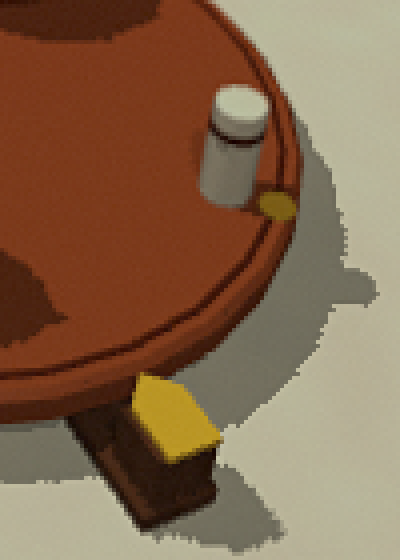

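```bash
cat >> m.py <<'E'
def disc(f,z=35,R=150):
    ms,h=masks(f); m=(ms["cherry"]*255).astype(np.uint8); m=cv2.morphologyEx(m,cv2.MORPH_OPEN,np.ones((5,5)))
    cs,_=cv2.findContours(m,cv2.RETR_EXTERNAL,cv2.CHAIN_APPROX_NONE); c=max(cs,key=cv2.contourArea)
    P=np.array([onz(f,*p,z)[:2] for p in cv2.convexHull(c)[:,0]])
    from scipy.optimize import least_squares
    q=least_squares(lambda q:np.hypot(*(P-q[:2]).T)-q[2],[P[:,0].mean(),P[:,1].mean(),150],loss="soft_l1",f_scale=1.0); return q.x, q.fun.std(), len(P)
E
python3 - <<'E'
from m import *
o=load("a"); T,S=o["top"],o["side"]
for f in(T,S): print(disc(f))
print("ball",tri(T,(188.4,185.7),S,(249.1,186.8)), onz(T,188.4,185.7,106),onz(S,249.1,186.8,106))
print("tip",tri(T,(407.9,224.9),S,(364,343.3)),onz(T,407.9,224.9,38),onz(S,364,343.3,38))
print("dot",onz(S,399,300.9,35),onz(T,397,161,35))
print("peg",onz(T,391.5,164,80),onz(S,389.5,275.5,80))
print("redspot",onz(T,204.7,153.8,42))
E
```

```text
(array([597.7, -30.1, 148. ]), np.float64(3.053690739747827), 52)
(array([591.2, -35.2, 149.3]), np.float64(2.203320085657285), 45)
ball (array([615.3, 168.5, 110. ]), np.float64(1.913265869120909)) [616.4 168.6 106. ] [618.7 175.4 106. ]
tip (array([ 553., -178.,   39.]), np.float64(1.2442378119560764)) [ 553.4 -178.8   38. ] [ 553.2 -177.2   38. ]
dot [ 657.1 -158.    35. ] [ 659.  -164.1   35. ]
peg [ 648.7 -141.6   80. ] [ 645.8 -140.6   80. ]
redspot [672.6 151.2  42. ]
```

The top view puts the ball at about (188,186), the peg top at (392,164) and the pointer tip at (408,225). In the side view the dot is at (399,301). The distances from an axis at about (597,-30.5) come out right: peg 122, dot 141 and pointer 154 mm. The foot is turned about 16.5° clockwise and the disc needs about 41° clockwise. I'll push the peg towards -x with shut fingers, starting from the far side.

Emit:
{"fn": "step_arm", "kwargs": {
  "fingers": [0,0,0,0,0,0,0,0,0,0],
  "delta_pos": [
    [0.8,-0.36,0],
    [0.8,-0.36,0],
    [0.8,-0.36,0],
    [0.8,-0.36,0],
    [0.8,-0.36,0],
    [0.8,-0.36,0],
    [0.8,-0.36,0],
    [0.8,-0.36,0],
    [0.8,-0.36,0],
    [0.8,-0.36,0]
  ],
  "rot": [
    [0,0,0.158],
    [0,0,0.158],
    [0,0,0.158],
    [0,0,0.158],
    [0,0,0.158],
    [0,0,0.158],
    [0,0,0.158],
    [0,0,0.158],
    [0,0,0.158],
    [0,0,0.158]
  ]
}}

```text
t: 0.93
eef_pos: [472.6, -322.6, 231.0]
ee_rot: [-3.141, 0.001, 0.001]
wrist_force: [0.6, -0.0, 0.4]
gripper_width: 0.006
```

Emit:
{"fn": "step_arm", "kwargs": {
  "fingers": [0,0,0,0,0,0,0,0,0,0],
  "delta_pos": [
    [0.278,-0.22,0],
    [0.278,-0.22,0],
    [0.278,-0.22,0],
    [0.278,-0.22,0],
    [0.278,-0.22,0],
    [0.278,-0.22,0],
    [0.278,-0.22,0],
    [0.278,-0.22,0.05],
    [0.278,-0.22,0.1],
    [0.278,-0.22,0.1]
  ],
  "rot": [
    [0,0,0],
    [0,0,0],
    [0,0,0],
    [0,0,0],
    [0,0,0],
    [0,0,0],
    [0,0,0],
    [0,0,0],
    [0,0,0],
    [0,0,0]
  ]
}}

```text
t: 1.77
eef_pos: [689.0, -146.1, 139.9]
ee_rot: [-3.137, -0.002, 0.024]
wrist_force: [-2.5, 0.3, -3.2]
gripper_width: 0.005
```

```bash
python3 - <<'E'
from m import *
snap("b"); s=r.get_obs(); print(s["eef_pos"],s["ee_rot"],s["t"])
E
```

```text
[ 691.8 -148.   148.5] [-3.1  0.   0. ] 1.8667
```

View pics/b_side.png

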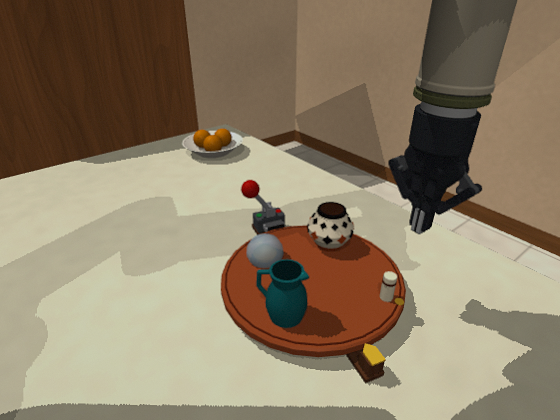

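Emit:
{"fn": "step_arm", "kwargs": {
  "fingers": [0,0,0,0,0,0],
  "delta_pos": [
    [0,0,0.03],
    [0,0,0.06],
    [0,0,0.09],
    [0,0,0.115],
    [0,0,0.115],
    [0,0,0.115]
  ],
  "rot": [
    [0,0,0],
    [0,0,0],
    [0,0,0],
    [0,0,0],
    [0,0,0],
    [0,0,0]
  ]
}}

```text
t: 2.37
eef_pos: [694.4, -149.2, 61.3]
ee_rot: [3.141, -0.002, 0.001]
wrist_force: [1.0, -0.5, 1.0]
gripper_width: 0.004
```

```bash
python3 - <<'E'
from m import *
snap("c"); s=r.get_obs(); print(s["eef_pos"],s["ee_rot"],s["t"],s["wrist_force"])
E
```

```text
[ 696.  -149.5   63.4] [ 3.1 -0.   0. ] 2.4667 [0.4 0.4 0.1]
```

View pics/c_side.png

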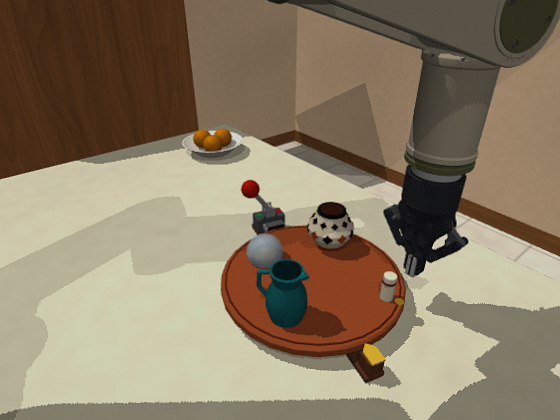

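View pics/c_top.png

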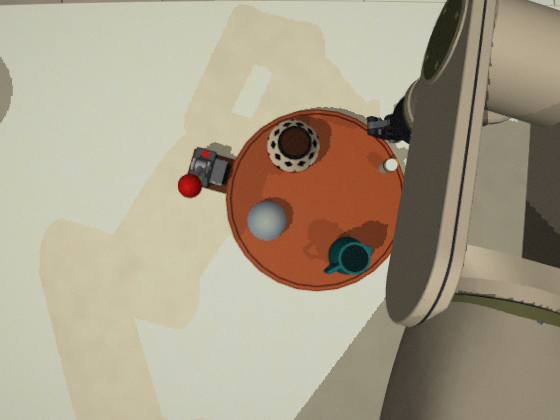

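Emit:
{"fn": "step_arm", "kwargs": {
  "fingers": [0,0,0,0,0,0,0,0,0,0],
  "delta_pos": [
    [-0.008,0,0.012],
    [-0.016,0,0.012],
    [-0.024,0,0.012],
    [-0.031,0,0.012],
    [-0.038,0,0.012],
    [-0.045,0,0.012],
    [-0.052,0,0.012],
    [-0.059,0,0.012],
    [-0.066,0,0.012],
    [-0.073,0,0.012]
  ],
  "rot": [
    [0,0,0],
    [0,0,0],
    [0,0,0],
    [0,0,0],
    [0,0,0],
    [0,0,0],
    [0,0,0],
    [0,0,0],
    [0,0,0],
    [0,0,0]
  ]
}}

```text
t: 3.3
eef_pos: [635.0, -148.5, 49.8]
ee_rot: [-3.142, 0.001, -0.0]
wrist_force: [1.8, -1.2, 0.1]
gripper_width: -0.002
```

```bash
python3 - <<'E'
from m import *
snap("d"); s=r.get_obs(); print(s["eef_pos"],s["ee_rot"],s["t"],s["wrist_force"])
E
```

```text
[ 634.2 -148.2   49.3] [-3.1  0.   0. ] 3.4 [-0.7 -0.   0.7]
```

View pics/d_side.png

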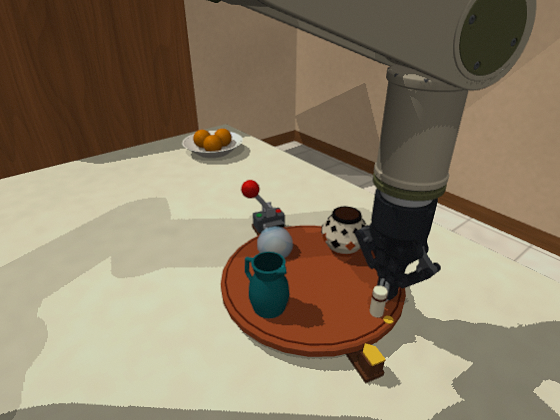

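Emit:
{"fn": "step_arm", "kwargs": {
  "fingers": [0,0,0,0,0,0,0],
  "delta_pos": [
    [-0.007,0,0],
    [-0.014,0,0],
    [-0.021,0,0],
    [-0.028,0,0],
    [-0.035,0,0],
    [-0.041,0,0],
    [-0.045,0,0]
  ],
  "rot": [
    [0,0,0],
    [0,0,0],
    [0,0,0],
    [0,0,0],
    [0,0,0],
    [0,0,0],
    [0,0,0]
  ]
}}

```text
t: 3.98
eef_pos: [598.7, -148.3, 49.6]
ee_rot: [-3.141, 0.001, 0.001]
wrist_force: [2.6, 1.2, -0.3]
gripper_width: -0.002
```

```bash
cat > ang.py <<'E'
from m import *
import sys
t=sys.argv[1]; o=snap(t); s=r.get_obs(); print(s["eef_pos"],s["t"],s["wrist_force"])
C=np.array([597,-30.5]); 
for n in o:
    ms,h=masks(o[n])
    for c,st in blobs(ms["brass"]):
        p=onz(o[n],*c,35 if st[4]<100 else 38); d=p[:2]-C; print(n,c,st,p,np.hypot(*d),np.degrees(np.arctan2(d[1],d[0])))
b=o["side"]["pixels"][250:390,310:430]
cv2.imwrite(f"pics/{t}_z.png",cv2.cvtColor(cv2.resize(b,None,fx=4,fy=4,interpolation=0),4))
E
python3 ang.py e
```

```text
[ 598.7 -148.3   49.5] 4.0833 [-0.4 -0.5 -0.1]
top [408.8 224.5] [408 223   3   4   8] [ 554.  -181.2   35. ] 156.73897280351252 -105.92112330838033
side [369.4 333.3] [365 329  10   9  67] [ 574.1 -169.4   35. ] 140.79987809776523 -99.35913538837582
side [372.5 354.2] [363 343  22  23 299] [ 548.3 -195.5   38. ] 172.07065799158846 -106.43984132304426
```

View pics/e_z.png

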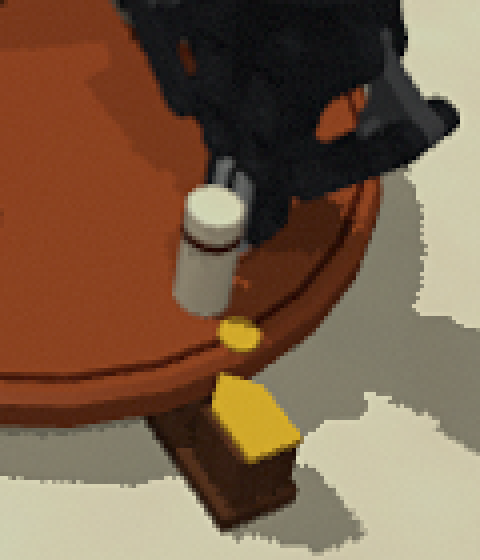

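View pics/e_side.png

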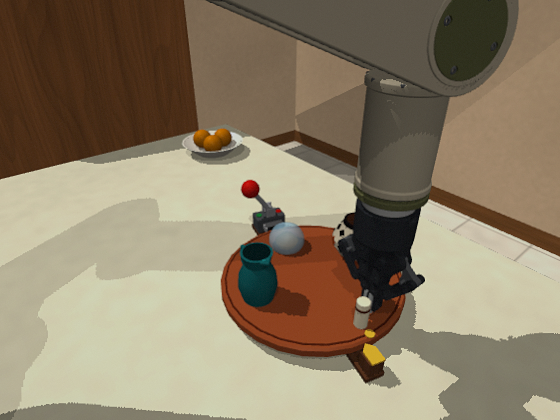

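Emit:
{"fn": "step_arm", "kwargs": {
  "fingers": [0,0,0,0,0,0],
  "delta_pos": [
    [-0.004,0,0],
    [-0.008,0,0],
    [-0.012,0,0],
    [-0.015,0,0],
    [-0.015,0,0],
    [-0.015,0,0]
  ],
  "rot": [
    [0,0,0],
    [0,0,0],
    [0,0,0],
    [0,0,0],
    [0,0,0],
    [0,0,0]
  ]
}}

```text
t: 4.58
eef_pos: [587.2, -148.6, 49.6]
ee_rot: [3.141, -0.001, -0.001]
wrist_force: [0.7, -0.1, 0.1]
gripper_width: -0.004
```

```bash
python3 ang.py f
```

```text
[ 587.5 -148.6   49.7] 4.6833 [ 0.7  0.3 -0.5]
top [401.3 223.2] [399 222   5   3  10] [ 556.3 -168.8   35. ] 144.156972540231 -106.38976616418188
side [361.5 336.7] [357 333  10   9  73] [ 561.2 -166.4   35. ] 140.49091825137333 -104.75706410288419
side [372.5 354.2] [363 343  22  23 299] [ 548.3 -195.5   38. ] 172.07065799158846 -106.43984132304426
```

View pics/f_z.png

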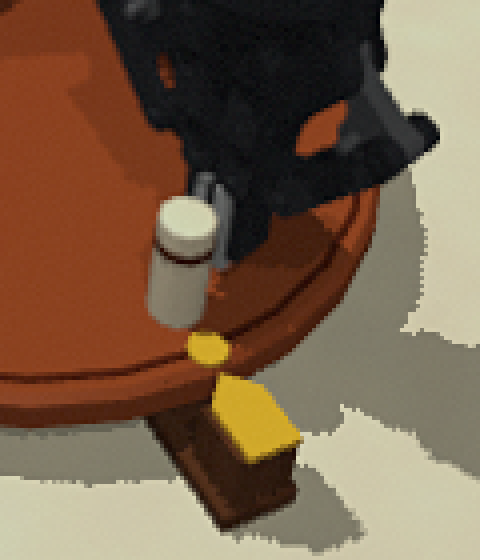

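Emit:
{"fn": "step_arm", "kwargs": {
  "fingers": [0,0,0,0],
  "delta_pos": [
    [-0.002,0,0],
    [-0.0035,0,0],
    [-0.0035,0,0],
    [-0.0035,0,0]
  ],
  "rot": [
    [0,0,0],
    [0,0,0],
    [0,0,0],
    [0,0,0]
  ]
}}

```text
t: 5.02
eef_pos: [584.7, -148.5, 49.7]
ee_rot: [3.142, -0.001, -0.0]
wrist_force: [0.3, -0.4, 0.4]
gripper_width: -0.001
```

```bash
python3 ang.py g
```

```text
[ 584.7 -148.5   49.7] 5.1167 [0.6 0.3 0.4]
top [401.  224.7] [398 224   6   2   9] [ 553.9 -168.2   35. ] 144.32168352538193 -107.36593746671379
side [360.2 337.2] [355 333  11   9  74] [ 559.2 -165.8   35. ] 140.47713655275825 -105.61661676440566
side [372.5 354.2] [363 343  22  23 299] [ 548.3 -195.5   38. ] 172.07065799158846 -106.43984132304426
```

View pics/g_z.png

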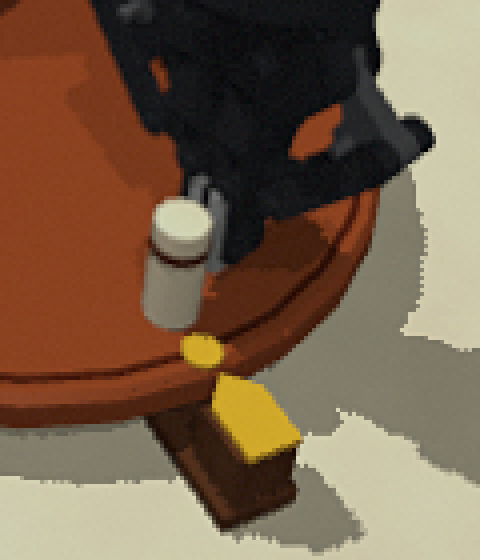

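View pics/g_top.png

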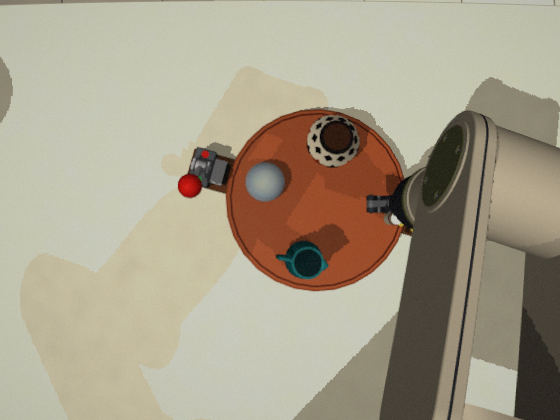

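Emit:
{"fn": "step_arm", "kwargs": {
  "fingers": [0,0,0,0,0,0,0,0,0,0],
  "delta_pos": [
    [0.01,0,0],
    [0.02,0,0],
    [0.03,0,0],
    [0.03,0,-0.04],
    [0.03,0,-0.08],
    [0.03,0,-0.12],
    [0.03,0,-0.16],
    [0.03,-0.02,-0.18],
    [0.03,-0.05,-0.18],
    [0.03,-0.1,-0.18]
  ],
  "rot": [
    [0,0,0],
    [0,0,0],
    [0,0,0],
    [0,0,0],
    [0,0,0],
    [0,0,0],
    [0,0,0],
    [0,0,0],
    [0,0,0],
    [0,0,0]
  ]
}}

```text
t: 5.95
eef_pos: [610.9, -70.7, 196.4]
ee_rot: [3.139, -0.006, 0.007]
wrist_force: [0.8, 0.4, -0.5]
gripper_width: -0.002
```

Emit:
{"fn": "step_arm", "kwargs": {
  "fingers": [0,0,0,0,0,0,0,0,0,0],
  "delta_pos": [
    [-0.01,-0.05,0],
    [-0.02,-0.1,0],
    [-0.03,-0.15,0],
    [-0.05,-0.2,0],
    [-0.06,-0.25,0],
    [-0.06,-0.3,0],
    [-0.06,-0.316,0],
    [-0.06,-0.316,0],
    [-0.06,-0.316,0],
    [-0.06,-0.316,0]
  ],
  "rot": [
    [0,0,0.05],
    [0,0,0.1],
    [0,0,0.15],
    [0,0,0.183],
    [0,0,0.183],
    [0,0,0.183],
    [0,0,0.183],
    [0,0,0.183],
    [0,0,0.183],
    [0,0,0.183]
  ]
}}

```text
t: 6.78
eef_pos: [561.4, 183.5, 193.6]
ee_rot: [3.108, -0.451, -0.0]
wrist_force: [0.0, -0.2, 0.2]
gripper_width: -0.002
```

```bash
python3 ang.py i; python3 -c "
from m import *
o=load('i')
cv2.imwrite('pics/i_zt.png',cv2.cvtColor(cv2.resize(o['top']['pixels'][180:260,340:440],None,fx=6,fy=6,interpolation=0),4))
print(r.get_obs()['ee_rot']*1)"
```

```text
[561.4 182.9 193.6] 6.8833 [-0.3  0.2 -0.4]
top [402.6 222.3] [400 219   5   7  16] [ 557.7 -170.9   35. ] 145.82588825518226 -105.614434216675
top [417.8 226.9] [408 221  19  14 186] [ 549.9 -195.2   38. ] 171.33119096974434 -105.95458766387857
side [359.9 337.3] [355 334  11   8  65] [ 558.7 -165.8   35. ] 140.578799989394 -105.80106626486777
side [372.6 354.4] [363 344  22  22 293] [ 548.2 -195.8   38. ] 172.3564612335332 -106.45753451619653
[ 3.1 -0.5 -0. ]
```

View pics/i_zt.png

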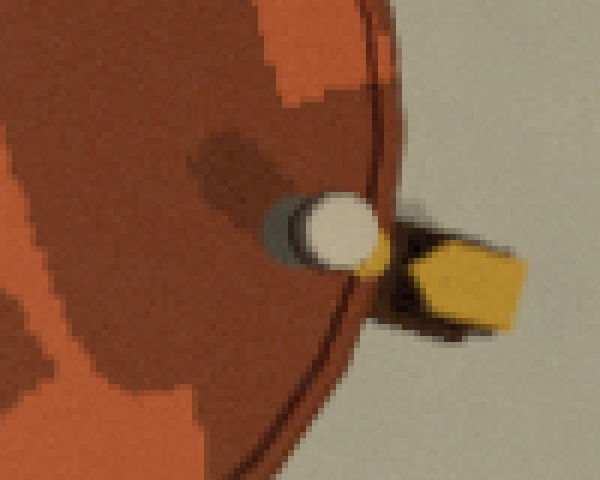

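View pics/i_side.png

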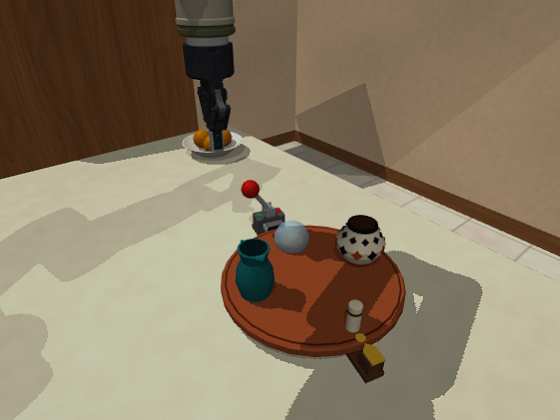

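View pics/i_top.png

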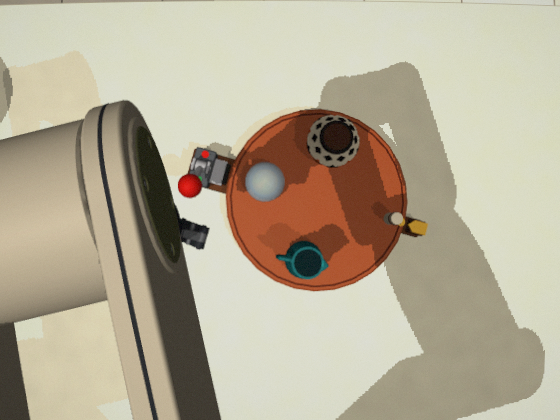

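```bash
python3 - <<'E'
from m import *
o=load("i"); T,S=o["top"],o["side"]
C=np.array([597,-30.5])
def rep(n,p): d=p[:2]-C; print(n,p,np.hypot(*d),np.degrees(np.arctan2(d[1],d[0])))
def cen(f,m):
    b=max(blobs(m),key=lambda x:x[1][4]); return b
h=cv2.cvtColor(T["pixels"],cv2.COLOR_RGB2HSV).astype(int)
m=(h[...,1]<60)&(h[...,2]>130); w=np.zeros_like(m); w[208:230,385:404]=1
c,s=cen(T,m&w); print(c,s); rep("peg T",onz(T,*c,80))
h=cv2.cvtColor(S["pixels"],cv2.COLOR_RGB2HSV).astype(int)
for n,f in o.items():
    ms,_=masks(f); lab=ms["brass"]; 
    b=[x for x in blobs(lab) if x[1][4]>100][0]; rep("plate cen "+n,onz(f,*b[0],38))
    yy,xx=np.nonzero(lab); sel=[(x,y) for x,y in zip(xx,yy) if abs(x-b[0][0])<14 and abs(y-b[0][1])<13]
    P=np.array([onz(f,x,y,38)[:2] for x,y in sel]);q=P-P.mean(0); w_,v=np.linalg.eigh(q.T@q); print(n,v[:,1],np.degrees(np.arctan2(*v[::-1,1])))
E
```

```text
[396.1 217.9] [391 213  11  11  93]
peg T [ 565.1 -146.8   80. ] 120.59761293006618 -105.36042372860774
plate cen top [ 549.9 -195.2   38. ] 171.33119096974434 -105.95458766387857
top [0.3 0.9] 71.60366977765445
plate cen side [ 548.2 -195.8   38. ] 172.3564612335332 -106.45753451619653
side [0.3 0.9] 70.80091303319932
```

Both cameras put the dot about 0.65° short of the pointer, roughly 1.4 mm at the peg. There is plenty of time, so I'll go back and nudge it.

Emit:
{"fn": "step_arm", "kwargs": {
  "fingers": [0,0,0,0,0,0,0,0,0,0],
  "delta_pos": [
    [0.018,0.038,0],
    [0.036,0.076,0],
    [0.054,0.114,0],
    [0.072,0.152,0],
    [0.09,0.19,0],
    [0.115,0.24,0],
    [0.14,0.29,0],
    [0.16,0.34,0],
    [0.178,0.379,0],
    [0.178,0.379,0]
  ],
  "rot": [
    [0,0,-0.05],
    [0,0,-0.1],
    [0,0,-0.15],
    [0,0,-0.183],
    [0,0,-0.183],
    [0,0,-0.183],
    [0,0,-0.183],
    [0,0,-0.183],
    [0,0,-0.183],
    [0,0,-0.183]
  ]
}}

```text
t: 7.72
eef_pos: [610.8, -156.2, 193.7]
ee_rot: [3.138, -0.013, 0.001]
wrist_force: [0.7, 0.1, 1.1]
gripper_width: 0.004
```

Emit:
{"fn": "step_arm", "kwargs": {
  "fingers": [0,0],
  "delta_pos": [
    [0,0,0],
    [0,0,0]
  ],
  "rot": [
    [0,0,0],
    [0,0,0]
  ]
}}

```text
t: 7.88
eef_pos: [610.9, -148.0, 193.5]
ee_rot: [-3.141, 0.005, 0.001]
wrist_force: [0.5, 0.1, -0.4]
gripper_width: 0.003
```

Emit:
{"fn": "step_arm", "kwargs": {
  "fingers": [0,0,0,0,0,0,0,0],
  "delta_pos": [
    [0,0,0.03],
    [0,0,0.06],
    [0,0,0.09],
    [0,0,0.12],
    [0,0,0.15],
    [0,0,0.175],
    [0,0,0.175],
    [0,0,0.175]
  ],
  "rot": [
    [0,0,0],
    [0,0,0],
    [0,0,0],
    [0,0,0],
    [0,0,0],
    [0,0,0],
    [0,0,0],
    [0,0,0]
  ]
}}

```text
t: 8.55
eef_pos: [610.1, -145.3, 52.6]
ee_rot: [-3.14, -0.002, 0.005]
wrist_force: [0.3, 1.0, 1.4]
gripper_width: -0.003
```

```bash
python3 ang.py j
```

```text
[ 612.5 -146.5   55.6] 8.65 [-0.3  0.6 -0. ]
top [402.6 222.5] [399 218   7   8  23] [ 557.5 -171.    35. ] 145.96813133241727 -105.71021762307045
side [360.1 337.2] [355 333  11   9  74] [ 559.  -165.8   35. ] 140.5440568395533 -105.67025564421694
side [372.5 354.2] [363 343  22  23 299] [ 548.3 -195.5   38. ] 172.07065799158846 -106.43984132304426
```

Emit:
{"fn": "step_arm", "kwargs": {
  "fingers": [0,0,0,0,0,0,0,0,0],
  "delta_pos": [
    [-0.008,0,0],
    [-0.016,0,0],
    [-0.022,0,0],
    [-0.027,0,0],
    [-0.031,0,0],
    [-0.034,0,0],
    [-0.0365,0,0],
    [-0.0365,0,0],
    [-0.0365,0,0]
  ],
  "rot": [
    [0,0,0],
    [0,0,0],
    [0,0,0],
    [0,0,0],
    [0,0,0],
    [0,0,0],
    [0,0,0],
    [0,0,0],
    [0,0,0]
  ]
}}

```text
t: 9.4
eef_pos: [582.0, -146.9, 53.6]
ee_rot: [3.142, -0.001, -0.0]
wrist_force: [0.4, -0.2, -0.9]
gripper_width: -0.0
```

```bash
python3 ang.py k
```

```text
[ 582.1 -146.9   53.6] 9.5 [0.1 0.6 0.9]
top [400.4 226.4] [398 225   5   3   9] [ 551.  -167.2   35. ] 144.2719767344064 -108.58406391460102
side [357.7 338.1] [353 334  11   9  74] [ 555.5 -164.7   35. ] 140.47104170194612 -107.18860744881636
side [372.5 354.2] [363 343  22  23 299] [ 548.3 -195.5   38. ] 172.07065799158846 -106.43984132304426
```

Now the dot is about 0.7° past the pointer, or 1.7 mm at the dot. That is close to the measuring error, so I'll leave it and go to the lever.

Emit:
{"fn": "step_arm", "kwargs": {
  "fingers": [0,0,0,0,0,0,0,0,0,0],
  "delta_pos": [
    [0.01,0,0],
    [0.02,0,0],
    [0.03,0,0],
    [0.03,0,-0.04],
    [0.03,0,-0.08],
    [0.03,0,-0.12],
    [0.03,0,-0.16],
    [0.03,-0.02,-0.18],
    [0.03,-0.05,-0.18],
    [0.03,-0.1,-0.18]
  ],
  "rot": [
    [0,0,0],
    [0,0,0],
    [0,0,0],
    [0,0,0],
    [0,0,0],
    [0,0,0],
    [0,0,0],
    [0,0,0],
    [0,0,0],
    [0,0,0]
  ]
}}

```text
t: 10.33
eef_pos: [608.3, -68.9, 200.4]
ee_rot: [3.139, -0.006, 0.007]
wrist_force: [0.7, 0.2, -0.3]
gripper_width: -0.0
```

Emit:
{"fn": "step_arm", "kwargs": {
  "fingers": [0,0,0,0,0,0,0,0,0,0],
  "delta_pos": [
    [-0.01,-0.05,0],
    [-0.02,-0.1,0],
    [-0.03,-0.15,0],
    [-0.05,-0.2,0],
    [-0.06,-0.25,0],
    [-0.06,-0.3,0],
    [-0.06,-0.316,0],
    [-0.06,-0.316,0],
    [-0.06,-0.316,0],
    [-0.06,-0.316,0]
  ],
  "rot": [
    [0,0,0.05],
    [0,0,0.1],
    [0,0,0.15],
    [0,0,0.183],
    [0,0,0.183],
    [0,0,0.183],
    [0,0,0.183],
    [0,0,0.183],
    [0,0,0.183],
    [0,0,0.183]
  ]
}}

```text
t: 11.17
eef_pos: [558.8, 185.2, 197.6]
ee_rot: [3.108, -0.451, -0.0]
wrist_force: [-0.0, 0.3, -0.6]
gripper_width: -0.001
```

```bash
python3 ang.py l; python3 -c "
from m import *
o=load('l'); T=o['top']
h=cv2.cvtColor(T['pixels'],cv2.COLOR_RGB2HSV).astype(int)
m=(h[...,1]<60)&(h[...,2]>130); w=np.zeros_like(m); w[208:230,385:404]=1
c,s=max(blobs(m&w),key=lambda x:x[1][4]); p=onz(T,*c,80); d=p[:2]-[597,-30.5]; print(c,s[4],p,np.degrees(np.arctan2(d[1],d[0])))
cv2.imwrite('pics/l_zt.png',cv2.cvtColor(cv2.resize(T['pixels'][180:260,340:440],None,fx=6,fy=6,interpolation=0),4))"
```

```text
[558.8 184.6 197.6] 11.2667 [-0.4  0.1 -0.4]
top [417.7 226.9] [408 220  19  15 190] [ 550.  -195.2   38. ] 171.23984691211896 -105.94325578960259
top [402.  224.5] [400 222   4   5  11] [ 554.2 -169.9   35. ] 145.83113540262377 -107.04767036582763
side [357.7 338. ] [353 334  10   9  70] [ 555.5 -164.6   35. ] 140.3431035318352 -107.19339390006701
side [372.6 354.4] [363 344  22  22 292] [ 548.1 -195.8   38. ] 172.41037394819952 -106.46171462756546
[395.6 220. ] 94 [ 561.7 -146.    80. ] -106.97531943447319
```

View pics/l_zt.png

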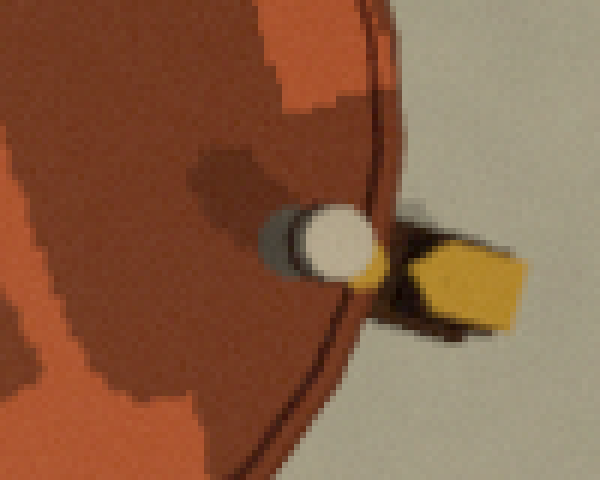

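View pics/l_z.png

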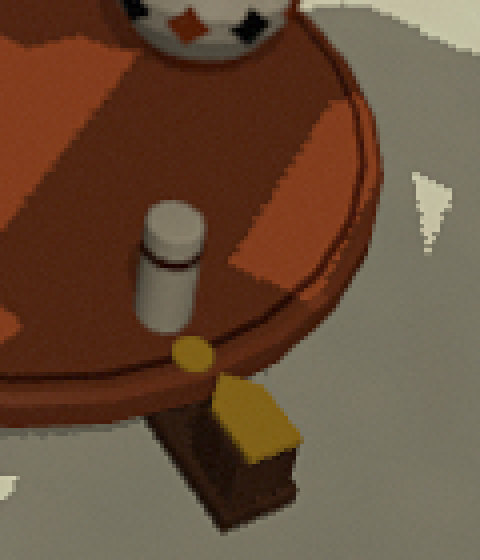

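Emit:
{"fn": "step_arm", "kwargs": {
  "fingers": [0,0,0,0,0,0,0],
  "delta_pos": [
    [0,0,0.03],
    [0,0,0.06],
    [0,0,0.09],
    [0,0,0.11],
    [0,0,0.123],
    [0,0,0.123],
    [0,0,0.123]
  ],
  "rot": [
    [0,0,0],
    [0,0,0],
    [0,0,0],
    [0,0,0],
    [0,0,0],
    [0,0,0],
    [0,0,0]
  ]
}}

```text
t: 11.85
eef_pos: [558.4, 185.2, 99.3]
ee_rot: [3.109, -0.452, -0.001]
wrist_force: [0.9, -0.9, -0.8]
gripper_width: 0.004
```

```bash
python3 ang.py n; cp pics/n_side.png pics/n2.png
```

```text
[559.5 185.8 101. ] 11.95 [0.6 0.8 0.4]
top [417.7 226.8] [408 220  19  15 188] [ 550.1 -195.2   38. ] 171.23584549495882 -105.8974422891897
top [401.8 224.7] [399 222   5   6  12] [ 553.9 -169.5   35. ] 145.5247825046285 -107.22553697722549
side [357.5 338.1] [353 334  10   9  69] [ 555.3 -164.5   35. ] 140.35039628305287 -107.29141698532932
side [372.6 354.4] [363 344  22  22 292] [ 548.2 -195.8   38. ] 172.37924307354714 -106.44593241543531
```

View pics/n_side.png

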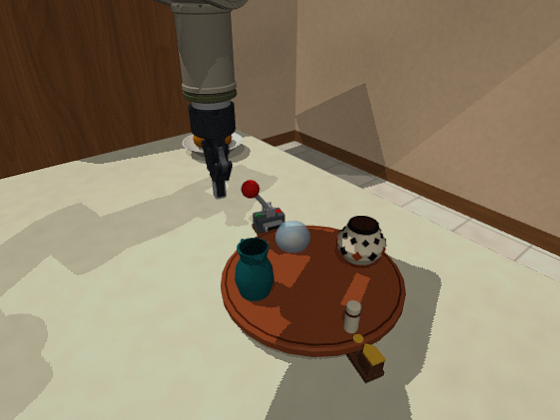

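View pics/n_top.png

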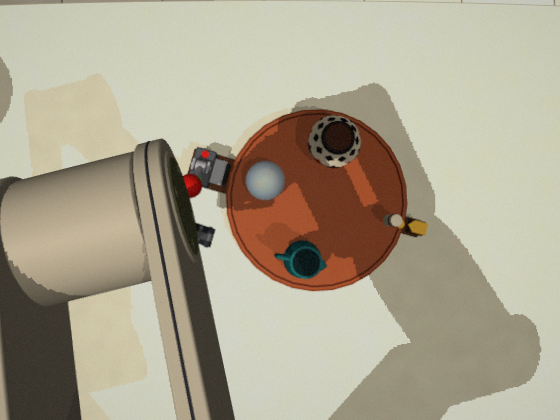

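```bash
python3 -c "
from m import *
o=load('n')
print(proj(o['side'],[559.5,185.8,101]),proj(o['top'],[559.5,185.8,101]),proj(o['side'],[617,167.5,106]))"
```

```text
[220.1 196.5] [177.5 224.5] [250.7 188.5]
```

Projection of the TCP lands on the fingertips, as it should. Now I'll push the ball.

Emit:
{"fn": "step_arm", "kwargs": {
  "fingers": [0,0,0,0,0,0,0,0,0,0],
  "delta_pos": [
    [0.01,0,0],
    [0.02,0,0],
    [0.028,0,0],
    [0.035,0,0],
    [0.042,0,0],
    [0.049,0,0],
    [0.056,0,0],
    [0.063,0,0],
    [0.07,0,0],
    [0.077,0,0]
  ],
  "rot": [
    [0,0,0],
    [0,0,0],
    [0,0,0],
    [0,0,0],
    [0,0,0],
    [0,0,0],
    [0,0,0],
    [0,0,0],
    [0,0,0],
    [0,0,0]
  ]
}}

```text
t: 12.78
eef_pos: [618.1, 168.3, 99.2]
ee_rot: [3.109, -0.451, 0.0]
wrist_force: [-1.2, 0.6, -0.4]
gripper_width: 0.001
```

```bash
python3 ang.py p
```

```text
[618.4 168.   99.3] 12.8833 [-0.3  0.7  0.5]
top [417.8 226.7] [408 220  19  15 191] [ 550.2 -195.3   38. ] 171.27327969167965 -105.8545370297486
top [402.  224.5] [400 222   4   5  11] [ 554.2 -169.9   35. ] 145.83113540262377 -107.04767036582763
side [357.5 338.1] [353 334  10   9  69] [ 555.3 -164.5   35. ] 140.35039628305287 -107.29141698532932
side [372.6 354.4] [363 344  22  22 294] [ 548.2 -195.8   38. ] 172.32379225331545 -106.44595475814974
```

View pics/p_side.png

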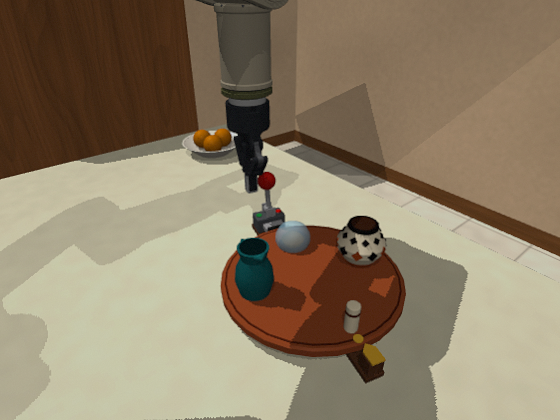

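Emit:
{"fn": "step_arm", "kwargs": {
  "fingers": [0,0,0,0,0,0],
  "delta_pos": [
    [0.006,0,0],
    [0.012,0,0],
    [0.018,0,0],
    [0.02,0,0],
    [0.02,0,0],
    [0.02,0,0]
  ],
  "rot": [
    [0,0,0],
    [0,0,0],
    [0,0,0],
    [0,0,0],
    [0,0,0],
    [0,0,0]
  ]
}}

```text
t: 13.38
eef_pos: [632.7, 163.9, 99.2]
ee_rot: [3.109, -0.451, -0.0]
wrist_force: [-0.5, -0.4, -1.0]
gripper_width: -0.002
```

```bash
python3 ang.py q
```

```text
[632.5 164.   99.2] 13.4833 [-0.1  0.6 -0.9]
top [417.6 226.9] [408 220  19  15 192] [ 550. -195.   38.] 171.11258190589612 -105.95855477461207
top [402.2 224.4] [400 222   5   5  12] [ 554.3 -170.2   35. ] 146.08207901321583 -106.99369075521616
side [357.5 338.1] [353 334  10   9  69] [ 555.3 -164.5   35. ] 140.35039628305287 -107.29141698532932
side [372.6 354.3] [363 344  22  22 294] [ 548.2 -195.7   38. ] 172.30039410833197 -106.45975598520194
```

View pics/q_side.png

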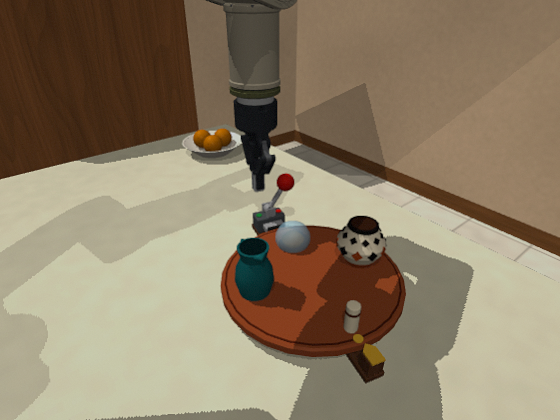

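It snapped over. I'll back off, lift clear and check.

Emit:
{"fn": "step_arm", "kwargs": {
  "fingers": [0,0,0,0,0,0,0,0,0,0],
  "delta_pos": [
    [-0.02,0,0],
    [-0.05,0,0],
    [-0.08,0,0],
    [-0.11,0,0],
    [-0.11,0,-0.04],
    [-0.11,0,-0.08],
    [-0.12,-0.03,-0.12],
    [-0.12,-0.05,-0.12],
    [-0.12,-0.05,-0.12],
    [-0.12,-0.05,-0.12]
  ],
  "rot": [
    [0,0,0],
    [0,0,0],
    [0,0,0],
    [0,0,0],
    [0,0,0],
    [0,0,0],
    [0,0,0],
    [0,0,0],
    [0,0,0],
    [0,0,0]
  ]
}}

```text
t: 14.32
eef_pos: [552.0, 230.3, 195.8]
ee_rot: [-3.109, 0.448, -0.001]
wrist_force: [-0.6, -0.1, -0.9]
gripper_width: -0.0
```

```bash
python3 ang.py s; python3 - <<'E'
from m import *
o=load("s"); T,S=o["top"],o["side"]; B={}
for n in o:
    ms,_=masks(o[n]); c,s=max(blobs(ms["red"]),key=lambda x:x[1][4]); B[n]=c; print(n,c,s[4],onz(o[n],*c,106))
print(tri(T,B["top"],S,B["side"]), "expect", 652.6+.958*36.7,156.4-.285*36.7)
E
```

```text
[551.2 229.  194.2] 14.4167 [ 0.8 -0.7  0.5]
top [417.6 226.9] [408 220  19  15 190] [ 549.9 -194.9   38. ] 171.0293142440773 -105.97719417632223
top [402.1 224.8] [400 222   5   6  14] [ 553.7 -170.    35. ] 146.09433773554463 -107.239777205476
side [357.5 338.1] [353 334  10   9  69] [ 555.3 -164.5   35. ] 140.35039628305287 -107.29141698532932
side [372.6 354.4] [363 344  22  22 293] [ 548.2 -195.9   38. ] 172.42750125822425 -106.45097822585586
top [202.7 137.7] 402 [687.3 147.1 106. ]
side [284.6 180.4] 168 [689.5 153.1 106. ]
(array([685.9, 147.3, 109.5]), np.float64(1.9470462656865786)) expect 687.7586 145.94050000000001
```

View pics/s_top.png

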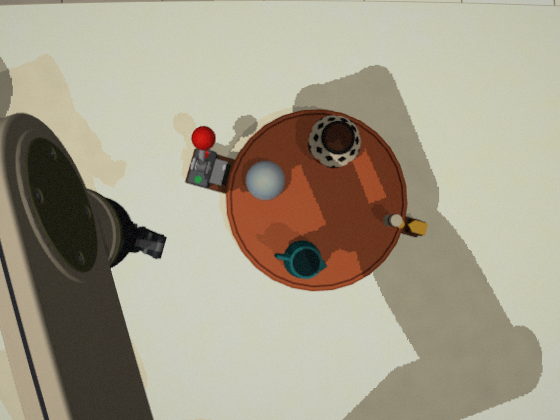

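View pics/s_z.png

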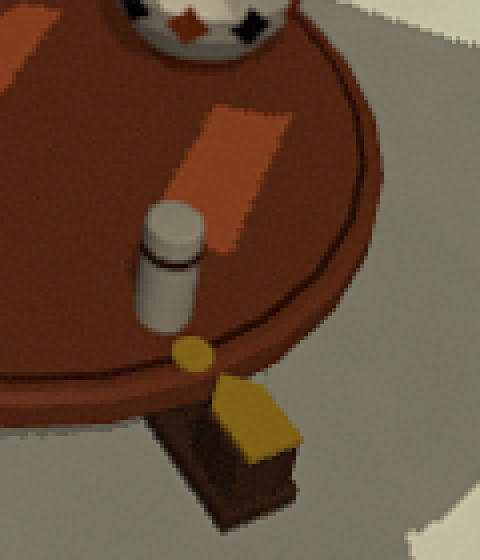

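```bash
python3 -c "
from h import *
print(r.get_obs()['joint_vel']); workorder.sign_off()"
```

```text
[-0.00901671  0.00467525  0.00852823  0.00058256 -0.00132658  0.00051293]
the job is handed in; nothing more can be done
```

The disc is turned so that the dot stands at the pointer, and the brake lever has snapped over to its far side. I handed the job in at about 14.5 s, and no verdict was reported.

**Dot and pointer:** I pushed the peg clockwise with shut fingers. The first stop was about 0.7° short, so I came back for a second push, which went slightly past. The last pictures put the dot at about -107.2°:

| Pointer measured from | Pointer angle | Dot past pointer |
|---|---|---|
| pointer plate, top camera (dot half hidden by the peg there) | -106.0° | about 1.3° |
| pointer plate, side camera | -106.5° | about 0.8° |
| pointer tip, first pictures | -106.5° | about 0.7° |
| line between the ball's two rest positions | -106.9° | about 0.4° |

These checks disagree slightly, but all put the dot a little past the pointer, about 1 to 3 mm at the dot. I judged that close enough and did not correct it again. The dot showed no movement while the lever was pushed.

**Lever:** I pushed the ball past centre and it dropped to the far stop. I measured it at (686, 147, 110) mm, against an expected (688, 146, 106).

**Loose objects:** The pot, pitcher and paperweight turned with the disc, and the gripper stayed clear of them by my estimates. The wrist force readings I saw stayed at a few newtons. At hand-in the arm stood clear of everything.

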